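# Stamp a soap bar in the T-bar screw press

## Task

The plain soap bar lying in the slide plate of the small bench press is to be stamped. With the fingertips, push the slide plate in by its upturned lip until it stops under the stamp, then push an arm of the press's T-bar round clockwise (seen from above) until the stamp comes down and bears firmly on the soap; do not crush the bar, and leave the stamp tightened on it. Nothing is to be picked up: do not lift the slide plate or the soap, and leave the things standing round the press where they are.

Things in the scene. Friction and masses are not known exactly. Their poses are not given: they have to be found in the camera images.
- press: grey C-frame bench press, fixed, place and yaw vary. Origin: on the table under the vertical screw axis; z up, -x its open front, +x its column (x 75 to 125 mm), -y its loading side. Overarm: y within 42 mm, top at 160 mm; nut boss on the axis, radius 28 mm, top at 169 mm.
- stop (a point): middle of the steel stop's face, 55 mm to the press's +y of the screw axis, 33 mm above the table: the slide plate's end meets it when home. The bed (top 22 mm above the table, 100 mm wide) runs from here to 205 mm on the press's -y side, between two guide rails 34 mm high.
- slide: loose aluminium slide plate, 66 x 216 x 8 mm, about 0.35 kg, on the bed between the rails with 2 mm play each side. Axes as the press's. Origin: underside, under the centre of the soap's nest. Starts drawn out 50 to 95 mm to the press's -y; slides towards +y with 2 to 6 N. Home against the stop its origin lies on the screw axis (within 1 to 2 mm).
- lip (a point): middle of the outer (-y) face of the upturned lip at the slide's -y end, 165 mm from the slide's origin, 30 mm above its underside. The lip is 56 mm wide, 8 mm thick, its top 60 mm above the table. Push here along the press's +y, with the fingertips above the bed and rails.
- soap: plain cream soap bar, 42 x 63 x 26 mm (0.11 kg), lying loose in the slide's nest (walls 16 mm above the slide's underside, 2 to 4 mm play), long side along y. Origin: centre of its underside.
- stamp: stamp under the screw, 52 x 76 mm with a brass face 44 x 66 mm; it moves straight up and down only. Origin: centre of its underside, 88 mm above the table with the handle at 0 and 8 mm lower for each radian of the handle. The soap's top is 56 mm above the table, so it meets it at a handle value of about 4.0.
- handle (a joint): turn of screw and T-bar in rad, growing clockwise seen from above, 8 mm of stamp travel down per rad. Starts at 0 to 1.6; range 0 to 4.6; stays where left. Friction: about 3.3 N at 60 mm from the axis. Once the stamp meets the soap it goes almost no further and each more newton there adds 7.5 N on the soap: 6 to 10 N in all is firm, over about 25 N (200 N on the soap) crushes it.
- hub (a point): centre of the T-bar on the screw's axis, on the bar's centre line: 232 mm above the table with the handle at 0, sinking 8 mm per rad with the screw. The hub is 36 mm wide and rises 23 mm above the centre line.
- tbar_arm (a point): point on the centre line of one arm, 60 mm from the axis. The T-bar is a straight level round bar 12 mm thick with two like arms, one either side of the hub, each ending in a black ball of 28 mm centred 88 mm from the axis. A fingertip 12 mm below the bar's centre line clears the press below.
- bar_b: tan soap bar 42 x 63 x 25 mm on the table to the left of the press, origin under its centre; leave it alone.
- bar_c: lilac soap bar 43 x 63 x 25 mm on the table to the left of the press, origin under its centre; leave it alone.
- salve: round salve pot, 65 mm wide, 29 mm high, in front of the press, origin under its centre; leave it alone.
- vial: small bottle, 31 mm wide, 79 mm high, behind the loading bed, origin under its centre; leave it alone.
Mind the look-alikes: they are no part of the job. What is shaped like the soap but purple or red is not meant.

How it is judged:
By the outcome, as a careful person would: the job done as asked, in the order asked, and still so for the second after the job is handed in, with the robot touching nothing.
It also fails if it takes over 64 s, if anything falls off the work surface, if the arm or the gripper's body presses on something with over 40 N, if the wrist force passes 120 N, or if a joint passes its speed limit or range.

## Robot

A 7-joint arm with a two-finger parallel gripper is mounted at the origin on a cart in front of the work surface, level with it; the furniture and walls round the work are solid. World frame = base frame: x ahead of the robot, y to its left, z up, the work surface at z = 0. Lengths are in m, angles in rad, forces in N, time in s.
With the tool pointing down it reaches from about 0.4 to 0.875 m from the base axis. Payload 6.5 kg.
Tool frame: the origin (TCP) lies midway between the tips of the shut fingers; the grasp point (between the pads) lies 19 mm behind it (env.tcp_to_grasp is the distance from the TCP to the grasp point, in m); z points along the fingers, y is the line along which they close (so a half turn about z gives the same grasp; the last joint's range is limited). The gripper opens to 88 mm and grips with 3 to 60 N. Pads are 18 mm wide; open, the fingers measure 123 mm over their backs; the gripper's body (75 mm by 187 mm) begins 45 mm behind the grasp point.
Start: joints at [-1.41, 0.536, -0.004, 1.538, 0.003, 1.067, -0.071], TCP at [0.146, 0.633, 0.239] pointing down, gripper open.
Joint ranges: [-2.7, 2.7], [-0.37, 2.16], [-1.27, 1.26], [0.24, 2.4], [-1.31, 4.45], [0.19, 1.91], [-2.76, 2.76]. Speed limits (rad/s): [2.39, 2.39, 3.14, 3.14, 3.14, 3.14, 3.14].

## Interface

Orientations are given as a unit quaternion [w, x, y, z].
In Python, from station import env gives the robot as it stands. Calls block until the motion is done:
- env.move_to(position, orientation): joint-space move of the TCP to a pose.
- env.move_straight(position, rotation=None, velocity=0.15): straight line of the TCP; rotation=None keeps the orientation; velocity is the mean speed in m/s.
- env.goto_joints(angles): joint-space move.
- env.gripper_open() and env.gripper_close(): open the fingers fully, or close them until they stop; the grip force is fixed at half the most.
- env.hold(seconds).
- env.solve_ik(position, orientation): joint angles nearest the present ones, or None.
- env.capture(name): name is "side" or "top" or "wrist"; returns a dict with "frame" (400x640x3 uint8, red, green, blue), "z_map" (400x640 float32, m along the optical axis (not along the pixel's ray), 0 where there is no reading), "K" (3x3 intrinsics, pixels), "dist" ([k1, k2, p1, p2, k3] as OpenCV has them; the pictures are not rectified), "R" (3x3) and "t" (3): a world point X has camera coordinates R X + t; the wrist camera has in their place "hand_eye" (4x4, takes a point from camera to tool coordinates, whose origin is the TCP and whose axes are the flange's). Camera axes: x right, y down, z forward; pixel columns grow to the right and rows downward; lengths in m; the calibration is good to about 2 mm. A picture is of the moment at which its call begins: read the wrist's pose just before it.
A pose or a line that the arm cannot do raises env.Unreachable and nothing moves.
- env.finish_job(): hands the job in; it is judged then, once.
Readings, each from a call of its own:
- env.current_time_s(): time.
- env.current_joint_pos(): joint angles.
- env.current_qd(): joint speeds.
- env.current_joint_torque(): joint torques, N m.
- env.current_tool_pos(): TCP position.
- env.current_tcp_rot(): TCP orientation.
- env.current_wrist_force(): force on the tool from outside, world axes, zero at the start.
- env.current_moment(): the same for the moment, N m.
- env.current_finger_gap(): finger opening in m.
- env.current_gripper_force(): force on a finger pad.
Only numpy, scipy, OpenCV 4.12 (cv2) and the standard library are available. Lean on these libraries where they do the work, as an engineer would, in place of code of your own. Each camera call takes 0.05 s, during which the arm holds its last target. There are 200 camera calls.

## Working session

There is one attempt and no reset: what is moved stays moved. The work goes in short steps, each a Python script; the robot and the scene stay as the last script left them, time stands still between calls to the robot, and variables do not carry over. Pictures are saved under pics/ and viewed, at most 10 in all, crops included, and the job is handed in when it is done.

```bash
mkdir -p pics; ls; python3 - <<'E'
from station import env
import cv2,pickle
for n in("top","side"):
    c=env.capture(n); pickle.dump(c,open(n+"0.pkl","wb")); cv2.imwrite(f"pics/{n}0.png",c["frame"][:,:,::-1])
    print(n,c["K"].tolist(),c["dist"],c["R"].round(3).tolist(),c["t"])
print(env.current_time_s(),env.current_tool_pos(),env.current_tcp_rot())
E
```

```text
pics
top [[452.06088309840857, 0.0, 317.1035857422786], [0.0, 452.06088309840857, 201.46989522603948], [0.0, 0.0, 1.0]] [-0.03032717  0.          0.          0.          0.        ] [[-0.047, -0.999, 0.005], [-0.976, 0.045, -0.213], [0.213, -0.015, -0.977]] [0.03086882 0.57442254 1.11661998]
side [[422.0297578009707, 0.0, 319.9187026282761], [0.0, 422.0297578009707, 199.9235077501028], [0.0, 0.0, 1.0]] [-0.08685838  0.          0.          0.          0.        ] [[0.991, -0.134, -0.013], [-0.068, -0.416, -0.907], [0.116, 0.899, -0.422]] [-0.51369797  0.19076393  0.87571424]
0.1 [0.14600729 0.63284138 0.23795956] [-3.37549611e-05  1.13084111e-01  9.93585133e-01 -7.52030860e-04]
```

View pics/top0.png

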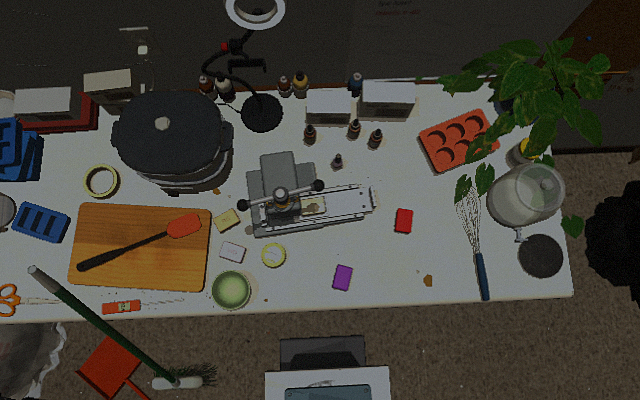

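View pics/side0.png

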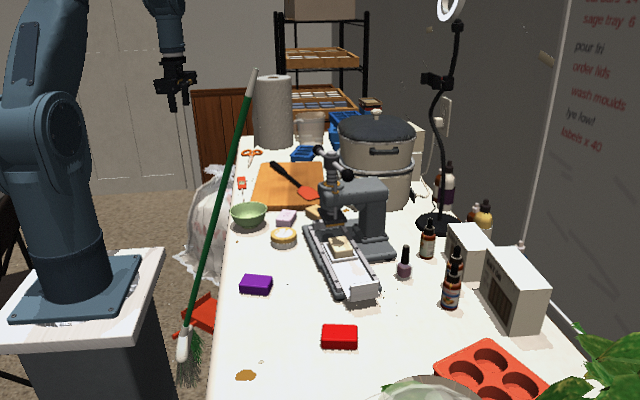

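The top view shows the press at about (285,195), T-bar balls at (243,205) and (319,186), the soap at (313,205) in the slide, and the lip at about (374,197). Possible confusions with the soap: tan bar (227,220), lilac bar (232,252), purple (343,278) and red (404,221). I choose the cream one in the slide at (313,205) and check it in a close crop.

```bash
cat > h.py <<'E'
import numpy as np,cv2,pickle
def world(c):
    h,w=c["z_map"].shape
    uv=np.stack(np.meshgrid(np.arange(w),np.arange(h)),-1).reshape(-1,1,2).astype(np.float64)
    n=cv2.undistortPoints(uv,c["K"],c["dist"]).reshape(-1,2)
    z=c["z_map"].reshape(-1,1)
    P=np.hstack([n*z,z]); P=(P-c["t"])@c["R"]
    P[z[:,0]==0]=np.nan
    return P.reshape(h,w,3)
def ray(c,u,v,z):
    n=cv2.undistortPoints(np.array([[[u,v]]],float),c["K"],c["dist"])[0,0]
    o=-c["R"].T@c["t"]; d=c["R"].T@np.array([n[0],n[1],1]); return o+d*(z-o[2])/d[2]
E
python3 - <<'E'
from h import *
c=pickle.load(open("top0.pkl","rb")); W=world(c)
f=c["frame"][140:270,215:395,::-1]
cv2.imwrite("pics/crop0.png",cv2.resize(f,None,fx=4,fy=4,interpolation=cv2.INTER_CUBIC))
for u,v in [(243,205),(319,186),(280,193),(313,205),(374,197),(374,205),(374,190),(340,220),(300,170),(340,205)]:
    print(u,v,W[v,u].round(4))
E
```

```text
243 205 [0.5378 0.1711 0.2319]
319 186 [0.5736 0.0006 0.2312]
280 193 [0.5586 0.0875 0.2434]
313 205 [0.5673 0.015  0.0573]
374 197 [ 0.5811 -0.1459  0.0582]
374 205 [ 0.5587 -0.1436  0.0631]
374 190 [ 0.6147 -0.1563 -0.0036]
340 220 [ 0.5297 -0.0552  0.0264]
300 170 [0.6744 0.0459 0.0215]
340 205 [ 0.5708 -0.0577  0.0249]
```

View pics/crop0.png

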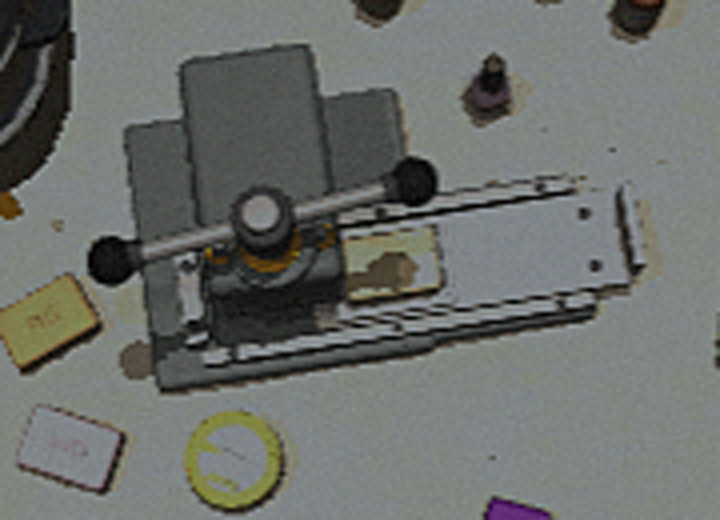

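Crop: the cream soap (blank top, partly shadowed) lies in the slide nest; the lip's top edge runs (625,185) to (640,280) in the crop. It's the right bar. Now fitting the geometry.

```bash
python3 - <<'E'
from h import *
c=pickle.load(open("top0.pkl","rb")); W=world(c)
roi=np.zeros(W.shape[:2],bool); roi[140:245,225:392]=1
def m(a,b): return roi&(W[...,2]>a)&(W[...,2]<b)
T=W[m(.195,.3)]; print("tbar n",len(T), "hub top", np.sort(T[:,2])[-8:].round(4))
d=T[:,:2]-T[:,:2].mean(0); u=np.linalg.svd(d,full_matrices=False)[2][0]; u*=-np.sign(u[1]); s=d@u
for q in (s<s.min()+.028, s>s.max()-.028):
    B=T[q]; print("ball",((B.min(0)+B.max(0))/2).round(4),B[:,2].max().round(4))
print("dir",u, "len",np.ptp(s)); 
O=W[m(.145,.175)]; print("overarm",len(O),cv2.minAreaRect(O[:,:2].astype(np.float32)*1000), np.median(O[:,2]))
S=W[m(.048,.068)];print("mid band",len(S))
L=S[S[:,1]<-.12]; print("lip n",len(L),L.min(0).round(4),L.max(0).round(4),cv2.minAreaRect(L[:,:2].astype(np.float32)*1000))
P=S[(S[:,1]>-.08)]; print("soap",len(P),P.min(0).round(4),P.max(0).round(4),cv2.minAreaRect(P[:,:2].astype(np.float32)*1000))
# rails & bed yaw: everything .028-.042 rails
R=W[m(.03,.04)]; r=R[R[:,1]<0.0]; print("rails",len(r),cv2.minAreaRect(r[:,:2].astype(np.float32)*1000))
# column of the base: all at z> .018 footprint on bed side
# rgb edges: bright lip top
g=c["frame"][180:215,360:385].max(2); print(g[::2,:])
E
```

```text
tbar n 817 hub top [0.2449 0.2449 0.2449 0.2449 0.2452 0.2453 0.246  0.2462]
ball [0.6927 0.2092 0.1984] 0.2018
ball [0.5787 0.0028 0.2279] 0.2375
dir [-0.19451662 -0.98089922] len 0.24914857704074073
overarm 1737 ((607.6530151367188, 92.73286437988281), (152.6353759765625, 83.81671142578125), 6.29531717300415) 0.15949065106273042
mid band 538
lip n 103 [ 0.5575 -0.1775  0.0482] [ 0.7422 -0.1374  0.0672] ((649.1281127929688, -155.0912628173828), (26.712066650390625, 184.5028533935547), 84.33959197998047)
soap 435 [ 0.5322 -0.0626  0.048 ] [0.7307 0.246  0.0678] ((619.4820556640625, 98.83935546875), (301.5521545410156, 185.43858337402344), 82.13160705566406)
rails 967 ((635.08935546875, -82.60226440429688), (151.80593872070312, 245.60751342773438), 79.43446350097656)
[[127 134 135 136 137 135 141 140 134 135 136 136 135 134 131 135 129 137
  137 118 110 121 131 136 133]
 [134 139 134 135 135 135 133 134 132 134 129 132 133 137 135 133 138 134
  140 136 138 131 132 137 129]
 [ 72 100 137 133 131 133 135 134 128 141 136 140 138 137 131 138 130 133
  135 132 135 134 135 140 137]
 [127 13
[... 867 characters left out ...]
39 132  85  49  35  94 145 132 127 127
  129 131 138 131 137 137 133]
 [138 136 144 142 147 144 143 138 142 139 127  79  24  90 151 149 136 130
  132 128 127 132 133 133 130]
 [138 136  92  45  42  93 142 139 142 145 125  85  44  32  25  33  86 133
  129 132 129 135 133 136 134]
 [142 141 147 149 146 143 141 139 140 138 142 126  84  36  67 117 133 133
  130 132 129 134 136 136 131]
 [138 141 142 141 145 145 143 148 151 148 148 133  89  80 115 130 135 137
  135 134 137 134 132 130 134]
 [ 57  33   0  16  36  40  55  63  64  85  90  85 111 141 135 139 133 134
  134 132 134 135 135 133 136]
 [138 139 135  93  50  70  85 106 145 146 145 143 140 135 136 133 129 133
  133 137 132 141 136 137 137]]
```

```bash
python3 - <<'E'
from h import *
c=pickle.load(open("top0.pkl","rb")); W=world(c)
x,y,z=W[...,0],W[...,1],W[...,2]
T=W[(z>.205)&(x>.5)&(x<.62)&(y<.2)&(y>-.03)]
d=T[:,:2]-T[:,:2].mean(0); u=np.linalg.svd(d,full_matrices=False)[2][0]; u*=-np.sign(u[1]); s=d@u
bs=[]
for q in (s<s.min()+.026, s>s.max()-.026):
    B=T[q]; bs.append((B[:,:2].min(0)+B[:,:2].max(0))/2); print("ball",bs[-1].round(4),B[:,2].max().round(4))
print("mid",(bs[0]+bs[1])/2,"sep",np.linalg.norm(bs[1]-bs[0]),"len",np.ptp(s),u)
H=T[T[:,2]>.241];print("hub",len(H),((H.min(0)+H.max(0))/2).round(4),H[:,2].mean())
def rect(n,k,loc):
    P=W[k][:,:2].astype(np.float32)*1000; r=cv2.minAreaRect(P); print(n,len(P),np.round(r[0],1),np.round(r[1],1),round(r[2],2))
rect("overarm",(z>.156)&(z<.164)&(x>.5)&(x<.75)&(y>0)&(y<.16),0)
rect("soap",(z>.052)&(z<.06)&(x>.53)&(x<.61)&(y>-.05)&(y<.06),0)
k=(z>.05)&(z<.068)&(x>.53)&(x<.62)&(y<-.12)&(y>-.17); rect("lip",k,0)
L=W[k]; print(L[L[:,0].argsort()][::6].round(4))
for sgn in range(2):pass
k=(z>.03)&(z<.038)&(x>.49)&(x<.65)&(y<.0)&(y>-.16); rect("rails",k,0)
R=W[k]
for q in (R[:,0]<.56,R[:,0]>=.57):
    p=np.polyfit(R[q,1],R[q,0],1); print("rail fit dx/dy",p,q.sum(), R[q,1].min(),R[q,1].max())
E
```

```text
ball [0.5404 0.1723] 0.2379
ball [0.5787 0.0015] 0.2375
mid [0.55952363 0.08689551] sep 0.17509677581796593 len 0.20184127250342113 [ 0.21434464 -0.9767581 ]
hub 56 [0.5587 0.0875 0.2436] 0.24329222334538894
overarm 1365 [607.   92.7] [150.6  82.5] 6.16
soap 320 [567.   15.4] [41.8 61.4] 4.89
lip 73 [ 584.3 -143.8] [53.9  8.9] 6.93
[[ 0.5575 -0.1444  0.0561]
 [ 0.5616 -0.1493  0.061 ]
 [ 0.5653 -0.1476  0.0564]
 [ 0.5694 -0.1471  0.0624]
 [ 0.575  -0.1411  0.0502]
 [ 0.5781 -0.1427  0.0605]
 [ 0.5813 -0.1487  0.0568]
 [ 0.587  -0.1412  0.057 ]
 [ 0.592  -0.1441  0.0581]
 [ 0.597  -0.1442  0.0598]
 [ 0.602  -0.1416  0.0623]
 [ 0.6065 -0.1402  0.0551]
 [ 0.611  -0.1401  0.0589]]
rails 863 [576.5 -69.3] [ 91.4 144.7] 5.44
rail fit dx/dy [-0.0938146   0.53717434] 317 -0.14419821136788896 -0.0015271896135651548
rail fit dx/dy [0.03958531 0.60074583] 459 -0.14087589774177942 -0.00015757147716061962
```

Measurements are consistent: ball spacing 175 mm (176 expected), soap 41.8×61.4, overarm 82.5 wide, yaw ≈ 6.1°. The axis is at (0.559, 0.087) and the slide is about 71 mm out. Next I check IK for the plan.

```bash
cat >> h.py <<'E'
from scipy.spatial.transform import Rotation as Ro
AX=np.array([.559,.087]); YAW=np.radians(6.1)
px=np.array([np.cos(YAW),np.sin(YAW)]); py=np.array([-np.sin(YAW),np.cos(YAW)])
def quat(a,f=0):  # tool down, tool y along heading a (rad)
    a=a+f*np.pi; y=np.array([np.cos(a),np.sin(a),0]); z=np.array([0,0,-1.]); 
    q=Ro.from_matrix(np.stack([np.cross(y,z),y,z],1)).as_quat(); return q[[3,0,1,2]]
def P(x,y,z): return np.append(AX+px*x+py*y,z)
def arm(th,r,off,z): # beside an arm at angle th, off m on its ccw (trailing) side
    return np.append(AX+r*np.array([np.cos(th),np.sin(th)])+off*np.array([-np.sin(th),np.cos(th)]),z)
E
python3 - <<'E'
from h import *
from station import env
print(env.current_joint_pos(),env.current_wrist_force(),env.current_moment())
W=world(pickle.load(open("top0.pkl","rb"))); k=(W[...,1]>.12)&(W[...,1]<.5)&(W[...,0]>.3)&(W[...,0]<.9); print("max obstacle z",np.nanmax(W[k][:,2]))
for f in (0,1):
    for n,p,a in [("lip",P(0,-.265,.042),YAW),("lip end",P(0,-.172,.042),YAW)]+[("arm%d"%t,arm(np.radians(t),.052,.016,.2),np.radians(t)) for t in (-77,-110,-150,-190,-240)]+[("armB%d"%t,arm(np.radians(t),.052,.016,.2),np.radians(t)) for t in (103,60,0,-60)]:
        q=env.solve_ik(p,quat(a,f)); print(f,n,None if q is None else np.round(q,2))
E
```

```text
[-1.41025847  0.53706779 -0.00444177  1.53872754  0.00259193  1.06730866
 -0.07118568] [-0.04854755 -0.08431085 -0.1671392 ] [ 0.02907917 -0.02957221 -0.01712365]
max obstacle z 0.57431207630748
0 lip [-0.19  0.83  0.6   1.77 -0.66  0.75  0.86]
0 lip end [-0.22  0.74  0.39  1.85 -0.44  0.64  0.54]
0 arm-77 [-0.68  0.58  0.75  1.78 -0.47  0.97 -1.08]
0 arm-110 [-0.89  0.68  1.09  1.86 -0.7   1.05 -1.43]
0 arm-150 [-0.97  0.61  1.1   1.95 -0.66  0.99 -2.18]
0 arm-190 [-0.27  0.35  0.03  1.94 -0.01  0.85  2.73]
0 arm-240 [-0.44  0.39  0.15  1.89 -0.08  0.87  1.84]
0 armB103 [-0.49  0.41  0.2   1.86 -0.11  0.88  1.56]
0 armB60 [-0.57  0.49  0.35  1.76 -0.2   0.93  0.9 ]
0 armB0 [-0.63  0.58  0.56  1.68 -0.36  0.98  0.06]
0 armB-60 [-0.66  0.59  0.71  1.74 -0.45  0.98 -0.82]
1 lip [-0.46  1.09  1.08  1.79 -1.14  1.04 -1.95]
1 lip end [-0.63  1.06  1.08  1.87 -1.15  1.   -2.05]
1 arm-77 [-0.38  0.49  0.32  1.76 -0.18  0.92  1.81]
1 arm-110 [-0.47  0.45  0.43  1.84 -0.23  0.9   1.29]
1 arm-150 [-0.58  0.4   0.51  1.93 -0.25  0.87  0.58]
1 arm-190 [-0.7   0.39  0.58  1.96 -0.28  0.86 -0.16]
1 arm-240 [-0.83  0.45  0.66  1.91 -0.35  0.89 -1.04]
1 armB103 [-0.87  0.49  0.71  1.88 -0.4   0.92 -1.31]
1 armB60 [-1.04  0.74  1.09  1.78 -0.74  1.09 -1.78]
1 armB0 [ 0.45  0.79 -1.08  1.61  0.74  1.2   2.35]
1 armB-60 [-0.33  0.5   0.24  1.72 -0.14  0.94  2.05]
```

```bash
python3 - <<'E'
from h import *
from station import env
W=world(pickle.load(open("top0.pkl","rb"))); k=(W[...,1]>-.2)&(W[...,1]<.6)&(W[...,0]>.3)&(W[...,0]<.8); print("max z",np.nanmax(W[k][:,2]))
assert np.nanmax(W[k][:,2])<.33
p=env.current_tool_pos(); env.move_straight([p[0],p[1],.42],velocity=.25)
env.gripper_close()
q=quat(YAW,0)
env.move_to(P(0,-.268,.38),q); env.move_straight(P(0,-.268,.042),velocity=.2)
print(env.current_time_s(),env.current_tool_pos(),P(0,-.268,.042),env.current_finger_gap(),env.current_wrist_force())
c=env.capture("side"); cv2.imwrite("pics/side1.png",cv2.resize(c["frame"][180:330,250:450,::-1],None,fx=4,fy=4))
E
```

```text
max z 0.5711411387228622Traceback (most recent call last):
  File "<stdin>", line 4, in <module>
AssertionError
```

```bash
python3 - <<'E'
from h import *
W=world(pickle.load(open("top0.pkl","rb")))
for zz in(.25,.33,.45):
    k=(W[...,1]>-.25)&(W[...,1]<.7)&(W[...,0]>.2)&(W[...,0]<.85)&(W[...,2]>zz); v=W[k]; print(zz,len(v),v.min(0),v.max(0), np.argwhere(k).min(0),np.argwhere(k).max(0))
E
```

```text
0.25 2750 [0.34977284 0.04662986 0.25001022] [0.84997191 0.56013734 0.57431208] [ 0 28] [299 286]
0.33 2131 [0.37972357 0.04662986 0.33001079] [0.84997191 0.55868423 0.57431208] [ 0 28] [283 286]
0.45 1126 [0.78958535 0.04662986 0.50060163] [0.83537989 0.15052409 0.57431208] [  0 223] [ 29 286]
```

```bash
python3 - <<'E'
from h import *
W=world(pickle.load(open("top0.pkl","rb")))
for u,v in [(34,271),(50,285),(70,303),(90,319),(110,335),(130,350)]:
    w=W[v-6:v+7,u-6:u+7].reshape(-1,3); w=w[np.argsort(w[:,2])]; w=w[~np.isnan(w[:,2])]; print(u,v,w[-4].round(3))
k=(W[...,1]>.15)&(W[...,1]<.5)&(W[...,0]>.5)&(W[...,0]<.85)&(W[...,2]>.15); v=W[k]
h=v[v[:,1]>.2]; print("pot",h.min(0),h.max(0), np.percentile(h[:,2],[50,90,99]))
m=v[(v[:,2]>.3)];print(len(m),m.min(0),m.max(0))
E
```

```text
34 271 [0.401 0.553 0.368]
50 285 [0.383 0.544 0.33 ]
70 303 [0.352 0.547 0.248]
90 319 [0.318 0.546 0.15 ]
110 335 [0.274 0.55  0.041]
130 350 [ 0.228  0.554 -0.099]
pot [0.6185195  0.20004489 0.15006831] [0.84991962 0.49096073 0.35069847] [0.23617232 0.24341799 0.30885658]
497 [0.78254778 0.15002364 0.30242366] [0.84997191 0.24556943 0.56155058]
```

The broom handle leans at (0.35–0.40, 0.55) up to z≈0.37, right in the swing path. I go up and inward before swinging across.

```bash
python3 - <<'E'
from h import *
from station import env
p=env.current_tool_pos(); env.move_straight([p[0],p[1],.46],velocity=.25)
env.move_straight([.13,.46,.46],velocity=.25)
env.gripper_close(); print(env.current_time_s(),env.current_joint_pos().round(2) if hasattr(env.current_joint_pos(),'round') else env.current_joint_pos())
q=quat(YAW,0)
env.move_to([.40,.1,.45],q); print(env.current_time_s(),env.current_tool_pos(),np.round(env.current_joint_pos(),2))
env.move_to(P(0,-.268,.30),q); env.move_straight(P(0,-.268,.042),velocity=.2)
print(env.current_time_s(),env.current_tool_pos(),P(0,-.268,.042),env.current_finger_gap(),env.current_wrist_force(),np.round(env.current_joint_pos(),2))
c=env.capture("side"); cv2.imwrite("pics/side1.png",cv2.resize(c["frame"][180:330,250:450,::-1],None,fx=4,fy=4))
E
```

```text
3.275 [-1.39  0.07  0.    1.65  0.    1.43 -0.05]
4.925 [0.39976518 0.10136281 0.44997026] [-1.04 -0.12  0.62  1.82  0.07  1.41 -0.32]
7.7417 [ 0.58819012 -0.1798258   0.04309984] [ 0.58747877 -0.17948257  0.042     ] 0.0002792355673800964 [ 0.35298038 -0.23035094 -0.44313737] [-0.34  0.94  0.86  1.78 -0.92  0.87  1.06]
```

View pics/side1.png

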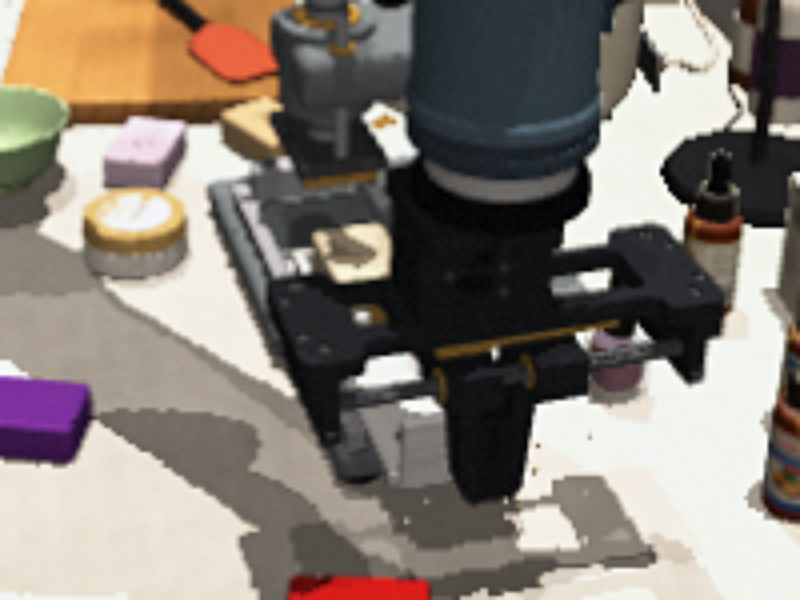

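Closed fingertips are behind the lip, their centre at (490,450) in the crop, and the lip's left edge shows at (400,410–480). I check that edge by ray, then push with force watch.

```bash
python3 - <<'E'
from h import *
from station import env
c=pickle.load(open("side0.pkl","rb")); print("cam",-c["R"].T@c["t"]); 
for w in (ray(c,350,282.5,.06),ray(c,350,299,.022)): d=w[:2]-AX; print("lip left edge press xy",d@px,d@py)
f0=np.array(env.current_wrist_force())
y=-.268; F=0; log=[]
def step(y,v): 
    env.move_straight(P(0,y,.042),velocity=v); return (np.array(env.current_wrist_force())-f0)
while y<-.150:
    y+= .006 if y<-.190 else .0015
    f=step(y,.05 if y<-.190 else .03); F=-f[:2]@py; log.append((round(y,4),round(F,1),round(f[:2]@px,1),round(f[2],1)))
    if F>11: break
print(log, env.current_time_s(),env.current_tool_pos())
E
```

```text
cam [ 0.42056702 -0.77692574  0.53540796]
lip left edge press xy -0.02504726177674118 -0.22301464569703572
lip left edge press xy -0.02465808894233842 -0.2242057401381357
[(-0.262, np.float64(0.8), np.float64(0.2), np.float64(-0.3)), (-0.256, np.float64(-0.2), np.float64(1.6), np.float64(-0.1)), (-0.25, np.float64(0.8), np.float64(0.9), np.float64(-0.5)), (-0.244, np.float64(2.1), np.float64(-0.1), np.float64(0.1)), (-0.238, np.float64(2.4), np.float64(-1.2), np.float64(1.6)), (-0.232, np.float64(2.1), np.float64(0.5), np.float64(1.9)), (-0.226, np.float64(1.3), np.float64(0.1), np.float64(0.8)), (-0.22, np.float64(1.8), np.float64(-0.0), np.float64(0.1)), (-0.214, np.float64(1.2), np.float64(0.9), np.float64(0.0)), (-0.208, np.float64(1.8), np.float64(0.7), np.float64(-0.3)), (-0.202, np.float64(1.0), np.float64(0.3), np.float64(-0.5)), (-0.196, np.float64(0.9), np.float64(0.2), np.float64(0.5)), (-0.19, np.float64(2.3), np.float64(0.4), np.float64(-0.6)), (-0.1885, np.float64(2.5), np.float64(0.9), np.float64(-0.6)), (-0.187, np.float64(2.7), np.float64(-0.4), np.float64(-0.5)), (-0.1855, np.float64(3.7), np.float64(0.4), np.float64(-1.6)), (-0.184, np.float64(3.0), np.float64(0.3), np.float64(-1.3)), (-0.1825, np.float64(3.5), np.float64(0.2), np.float64(-0.9)), (-0.181, np.float64(3.7), np.float64(-0.0), np.float64(-0.9)), (-0.1795, np.float64(3.2), np.float64(-0.6), np.float64(-1.4)), (-0.178, np.float64(1.7), np.float64(-0.8), np.float64(-1.7)), (-0.1765, np.float64(2.1), np.float64(-0.5), np.float64(-1.7)), (-0.175, np.float64(2.7), np.float64(-0.6), np.float64(-1.1)), (-0.1735, np.float64(4.6), np.float64(0.5), np.float64(-2.4)), (-0.172, np.float64(8.7), np.float64(1.1), np.float64(-2.6)), (-0.1705, np.float64(12.3), np.float64(1.0), np.float64(-1.7))] 14.5917 [ 0.57785812 -0.08631078  0.0428548 ]
```

The stop was met at the expected place (−0.173). Withdraw, go above T-bar height and check.

```bash
python3 - <<'E'
from h import *
from station import env
env.move_straight(P(0,-.20,.042),velocity=.1); env.move_straight(P(0,-.22,.33),velocity=.25)
env.move_straight(P(-.1,-.22,.36),velocity=.25)
c=env.capture("side"); cv2.imwrite("pics/side2.png",cv2.resize(c["frame"][130:310,260:460,::-1],None,fx=4,fy=4)[:600])
c=env.capture("top"); pickle.dump(c,open("top2.pkl","wb")); W=world(c); x,y,z=W[...,0],W[...,1],W[...,2]
k=(z>.05)&(z<.068)&(x>.52)&(x<.63)&(y<-.05)&(y>-.11); L=W[k][:,:2]
if len(L): m=(L.min(0)+L.max(0))/2-AX; print("lip",len(L),m@px,m@py)
print(env.current_time_s())
E
```

```text
lip 70 0.0005511612030840137 -0.1602165970685863
17.0083
```

View pics/side2.png

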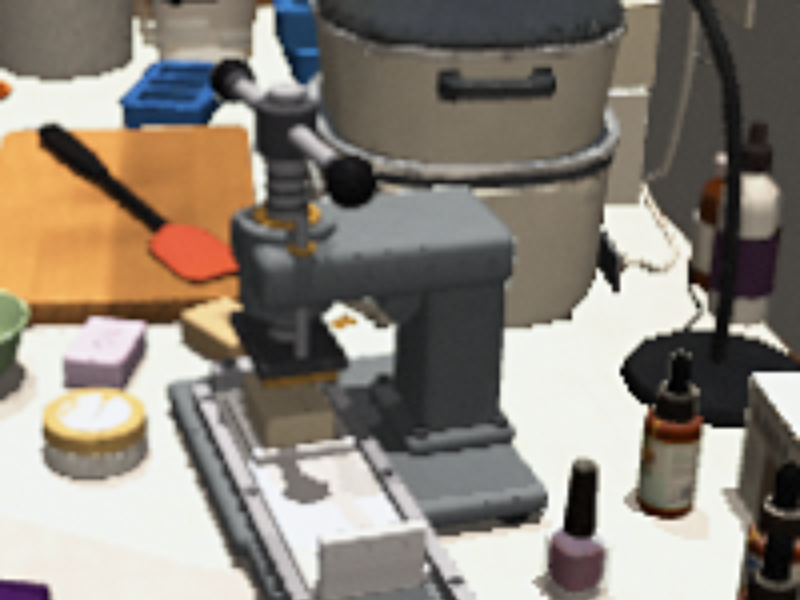

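The slide is home (lip's outer face ≈ −164.5 mm), the soap at (285,415) under the raised stamp, neighbours untouched. Now the T-bar.

```bash
cat > t.py <<'E'
from h import *
from station import env
W=world(pickle.load(open("top2.pkl","rb"))); x,y,z=W[...,0],W[...,1],W[...,2]
T=W[(z>.205)&(x>.5)&(x<.62)&(y<.2)&(y>-.03)][:,:2]; d=T-AX; far=d[(np.hypot(*d.T)>.06)&(d[:,1]<0)]; a=far.mean(0)
TH0=np.arctan2(a[1],a[0]); RR=.052; Z0=.2235-.014
def pose(th,off=.015): return arm(th,RR,off,Z0-.008*(TH0-th)),quat(th,1)
def go(th,v,off=.015):
    p,q=pose(th,off); env.move_straight(p,q,velocity=v)
def tq(n=6):
    o=[]
    for i in range(n):
        f=np.array(env.current_wrist_force());m=np.array(env.current_moment());r=np.array(env.current_tool_pos())[:2]-AX
        o.append([(r[0]*f[1]-r[1]*f[0]),m[2],np.hypot(f[0],f[1])]); env.hold(.02)
    return np.mean(o,0)
E
python3 - <<'E'
from t import *
import json
print("th0",np.degrees(TH0),np.hypot(*a))
p,q=pose(TH0,.030); p2=p.copy(); p2[2]=.33
env.move_to(p2,q); print(np.round(env.current_joint_pos(),2),env.current_time_s()); env.move_straight(p,velocity=.15)
b=tq(); print("base",b.round(3),env.current_wrist_force())
th=TH0+.02; log=[]; go(th,.05)
while TH0-th<2.1:
    th-=.14; go(th,.05); t=tq(2)-b; log.append((round(TH0-th,2),*t.round(2)))
    if t[0]+t[1]>.45: break
json.dump([th,b.tolist()],open("st.json","w"))
print(*log,sep="\n"); print(env.current_time_s(),np.round(env.current_joint_pos(),2))
c=env.capture("side"); cv2.imwrite("pics/side3.png",cv2.resize(c["frame"][130:280,260:460,::-1],None,fx=4,fy=4))
E
```

```text
th0 -78.52961573711019 0.08202909475206015
[-0.63  0.43  0.68  1.6  -0.28  1.22  1.87] 18.1333
base [-0.007 -0.01   0.558] [-0.08225293  0.56547774 -0.2197655 ]
(np.float64(0.12), np.float64(0.08), np.float64(0.03), np.float64(0.9))
(np.float64(0.26), np.float64(0.04), np.float64(-0.0), np.float64(0.56))
(np.float64(0.4), np.float64(0.01), np.float64(0.02), np.float64(-0.17))
(np.float64(0.54), np.float64(0.02), np.float64(-0.0), np.float64(0.41))
(np.float64(0.68), np.float64(0.03), np.float64(0.02), np.float64(0.48))
(np.float64(0.82), np.float64(0.03), np.float64(0.06), np.float64(0.04))
(np.float64(0.96), np.float64(-0.0), np.float64(0.01), np.float64(0.05))
(np.float64(1.1), np.float64(0.03), np.float64(0.02), np.float64(0.19))
(np.float64(1.24), np.float64(-0.0), np.float64(0.01), np.float64(0.44))
(np.float64(1.38), np.float64(0.0), np.float64(0.02), np.float64(-0.11))
(np.float64(1.52), np.float64(0.02), np.float64(0.01), np.float64(0.08))
(np.float64(1.66), np.float64(0.0), np.float64(0.03), np.float64(-0.1))
(np.float64(1.8), np.float64(0.01), np.float64(0.02), np.float64(-0.19))
(np.float64(1.94), np.float64(-0.01), np.float64(0.01), np.float64(0.22))
(np.float64(2.08), np.float64(-0.03), np.float64(0.07), np.float64(0.18))
(np.float64(2.22), np.float64(0.01), np.float64(0.02), np.float64(0.07))
24.95 [-1.12  0.68  1.19  1.98 -0.75  1.02 -0.01]
```

View pics/side3.png

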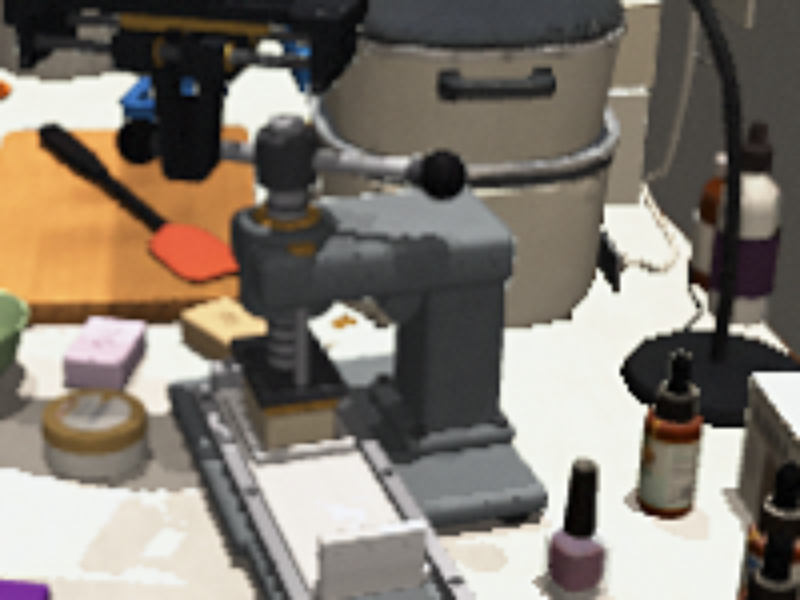

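The T-bar has turned (balls at (135,140) and (443,173)) and the stamp's brass face at (295,408) is just above the soap. I finish in small steps with torque watch.

```bash
python3 - <<'E'
from t import *
import json
th,b=json.load(open("st.json")); b=np.array(b); log=[]; t0=env.current_time_s(); last=0
try:
    while TH0-th<3.6 and env.current_time_s()-t0<20:
        th-= .05 if (TH0-th<2.45 and last<.15) else .018
        go(th,.03); t=tq(2)-b; last=t[0]+t[1]; log.append((round(TH0-th,3),round(t[0],2),round(t[1],2),round(t[2],1)))
        if last>=.5:
            t=tq(5)-b; log.append(("avg",*t.round(3)))
            if t[0]+t[1]>=.52: break
except env.Unreachable as e: print("unreachable",e)
json.dump([th,b.tolist()],open("st.json","w"))
print(*[tuple(map(str,l)) for l in log],sep="\n"); print(env.current_time_s(),np.round(env.current_joint_pos(),2),env.current_tool_pos(),pose(th)[0])
E
```

```text
('2.27', '0.13', '0.01', '1.8')
('2.32', '0.09', '0.03', '1.1')
('2.37', '0.1', '-0.02', '1.2')
('2.42', '0.09', '-0.03', '1.1')
('2.47', '0.11', '-0.02', '1.3')
('2.488', '0.17', '-0.06', '2.6')
('2.506', '0.2', '-0.05', '3.1')
('2.524', '0.15', '-0.02', '2.1')
('2.542', '0.15', '-0.04', '2.2')
('2.56', '0.15', '-0.02', '2.2')
('2.578', '0.14', '-0.04', '2.0')
('2.596', '0.14', '-0.08', '2.0')
('2.614', '0.21', '-0.01', '3.4')
('2.632', '0.34', '0.03', '5.8')
('2.65', '0.39', '0.04', '6.8')
('2.668', '0.48', '0.09', '8.8')
('avg', '0.465', '0.121', '8.322')
29.6167 [-1.15  0.74  1.22  1.95 -0.81  1.06 -0.46] [0.51366373 0.11719825 0.18822774] [0.51483259 0.11827683 0.188156  ]
```

Clear contact rise at 2.62 rad, now ≈ 8–9.7 N equivalent at 60 mm: firm. Back off and check.

```bash
python3 - <<'E'
from t import *
import json
th,b=json.load(open("st.json"))
go(th,.05,.035); p=np.array(env.current_tool_pos()); print(env.current_wrist_force())
env.move_straight([p[0],p[1],.33],velocity=.15); env.move_straight([.43,.0,.38],velocity=.2)
c=env.capture("side"); cv2.imwrite("pics/side4.png",cv2.resize(c["frame"][130:280,260:460,::-1],None,fx=4,fy=4))
W=world(env.capture("top")); x,y,z=W[...,0],W[...,1],W[...,2]
T=W[(z>.19)&(x>.45)&(x<.66)&(y<.2)&(y>-.03)]; d=T[:,:2]-AX
k=(np.hypot(*d.T)>.07)&(np.hypot(*d.T)<.105)&(T[:,2]<.225); print("ball dirs",np.unique(np.degrees(np.arctan2(d[k,1],d[k,0])).round(-1),return_counts=True)," expect",np.degrees(th)+360, "hub top",T[np.hypot(*d.T)<.02][:,2].max()); print(env.current_time_s())
E
```

```text
[-0.29101332 -0.4260587   0.15121805]
ball dirs (array([-50., -40., 120., 130., 140.]), array([21, 17, 17, 92, 29]))  expect 128.60524452198624 hub top 0.22553390691345937
32.2333
```

View pics/side4.png

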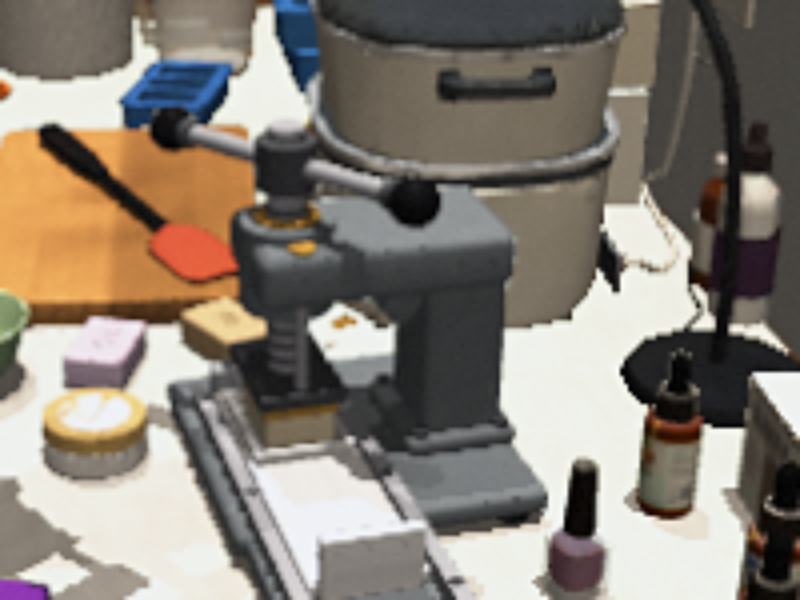

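The stamp's brass face rests on the soap at (295,415), the T-bar stayed at the expected angle, and the neighbours are where they were.

```bash
python3 -c "
from station import env
print(env.finish_job(),env.current_time_s())"
```

```text
the job is handed in; nothing more can be done
the job is handed in; nothing more can be done
```

The slide plate is pushed home against the stop, and the stamp is tightened on the soap at about 8–10 N (measured as force at 60 mm from the axis). The robot is clear of everything and the job was handed in at about 32 s; no verdict came back.

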